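# Close and hold the split column heater

## Robot

A 7-joint arm with a two-finger parallel gripper is mounted at the origin on a cart in front of the work surface, level with it; the furniture and walls round the work are solid. World frame = base frame: x ahead of the robot, y to its left, z up, the work surface at z = 0. Lengths are in m, angles in degrees, forces in N, time in s.
With the tool pointing down it reaches from about 0.4 to 0.85 m from the base axis. Payload 10.4 kg.
Tool frame: the origin (TCP) lies at the very end of the fingers, on their centre line; the grasp point (between the pads) lies 19 mm behind it; z points along the fingers, y is the line along which they close (so a half turn about z gives the same grasp; the last joint's range is limited). The gripper opens to 87 mm and grips with 3 to 60 N. Pads are 19 mm wide; open, the fingers measure 117 mm over their backs; the gripper's body (75 mm by 190 mm) begins 51 mm behind the grasp point.
Start: joints at [-66.841, 19.034, -3.707, 83.658, 1.238, 77.344, -5.071], TCP at [0.259, 0.569, 0.201] pointing down, gripper open.
Joint ranges: [-148.97, 148.97], [-28.65, 121.19], [-84.17, 76.75], [9.2, 138.47], [-72.65, 252.65], [3.7, 117.97], [-149.18, 149.18]. Speed limits (degrees/s): [127.2, 127.2, 159.86, 159.86, 180, 180, 180].

## Interface

Orientations are given as a 3x3 rotation matrix whose columns are the frame's x, y, z axes.
In Python, from workcell import observe, camera, camera_info, close_job gives the robot as it stands.
- The arm moves only by the shell command python3 -m inch 'ROWS'. ROWS is JSON, one flat list of numbers, 5 for each row, row after row: the shift along the tool's x, y, z in cm, then the turn about the tool's z in rad, then the finger opening in cm, from 0 to 8.7. A call has 1 to 12 rows; each row is the pose to reach, as a shift and turn from the pose commanded when the call began, along the tool's axes at that moment; what a row does not reach only later rows make up. A row lasts 1/10 s, in which the tool goes at most 50 mm and 8.59 degrees, less where a joint would pass 70% of its speed; a pose out of reach is approached as far as the arm can. A call with a gripper value outside its range is refused whole. The fingers move at their own pace and stop on an object; the grip force is fixed at half the most. Time passes only in rows, so rows that repeat a pose let the fingers close. It gives the time, the measured TCP pose, the force, the opening and the grip force at its end, in the units of the state.
- observe(): the state, without advancing time (a new reading comes with each control period).
- camera(name): name is "side" or "top"; returns the picture (420x560x3 uint8, blue, green, red); there is no depth.
- camera_info(name): a dict with "intrinsics" (3x3 intrinsics, pixels), "eye" and "rotation" of the camera in the world. Camera axes: x right, y up, looking along -z (the intrinsics and any distortion apply to the point x, -y, -z); pixel columns grow to the right and rows downward; lengths in m; the calibration is good to about 2 mm. A picture is of the moment at which its call begins. camera_info takes no time and is no camera call.
- close_job(): hands the job in; it is judged then, once.
The state is a dict: "time_s": time; "q": joint angles; "qvel": joint speeds; "joint_torque": joint torques, N m; "eef_pos": TCP position; "orientation": TCP orientation; "force": force on the tool from outside, world axes, zero at the start; "moment": the same for the moment, N m; "gripper_width": finger opening in m; "grip_force": force on a finger pad.
Only numpy, scipy, OpenCV 4.12 (cv2) and the standard library are available. Lean on these libraries where they do the work, as an engineer would, in place of code of your own. Each camera call takes 0.05 s, during which the arm holds its last target. There are 200 camera calls.

## Task

Get the chromatography column's split heater ready for its screws: slide the carriage with the lower half along its rail until it is fully home against the stop and lock it there by turning the red clamp knob clockwise until it comes up tight. Then set the loose cover squarely over the two steel dowels and press it down against the spring pins until the two halves are flush. Finish holding it pressed shut like that - do not let go - and leave the bottles, the spare column and the timer where they are.

Things in the scene. Friction and masses are not known exactly. Their poses are not given: they have to be found in the camera images.
- heater_base: Fixed aluminium base plate 92 x 284 mm, 8 mm thick, on the bench; origin at the centre of its underside. A steel rail runs along its y axis. At its +y end stands an aluminium bracket, 66 mm wide and 70 mm high, with a brass fitting and the stop screw.
- carriage (a joint): Distance (m) the carriage still has to slide, along the base's +y, to reach the stop: 0 is home, 0.06 the far end of the rail. Sliding friction about 2 N (3 N when moved at 0.1 m/s) while the knob is loose; it hardly moves when the knob is tight. It is most easily slid by holding the knob's grip bar.
- clamp_knob (a joint): Angle (rad) of the red clamp knob: 0 loose; it grows as the knob is turned clockwise seen from above, bites from about 0.75 and comes up against its end at 1.4. Locked from 1.15. Turning takes about 0.1 N m at first and 0.18 N m at the end. It stays where it is left. Under the grip bar is only a 12 mm stem, down to a boss 32 mm above the bench.
- knob_grip (a point): Centre of the knob's upright grip bar (44 mm long, 13 mm thick, 24 mm high), on the knob's vertical axis, 54 mm above the bench. The bar's length is this point's x axis; at knob 0 it lies across the rail (base x). The knob stands on the carriage, 106 mm from the lower half's centre towards the base's -y, 50 mm clear of the column's end, and slides with the carriage.
- lower_half: Lower half of the heater, carried by the carriage: aluminium block 78 x 84 x 24 mm, axes as the base's, origin at the centre of its underside, 27 mm above the bench. A white column, 30 mm in diameter and 112 mm long, lies fixed in its half-round bed along y and rises 15 mm above the block's top face.
- seat (a point): Centre of the flat top (parting face) of the lower half, 51 mm above the bench; axes as the base's. Dowels stand on this face at (x, y) = (-28, +28) and (+28, -28) mm. Two brass spring pins at (+28, +28) and (-28, -28) mm stand up 4 mm; together they push up with about 8 N at first, 14 N when pressed flush.
- dowel_1 (a point): Tip of the steel dowel at (-28, +28) mm from the seat, 15 mm above it (66 mm above the bench): 8 mm in diameter, the upper 7 mm tapering to 3 mm.
- dowel_2 (a point): Tip of the other, equal dowel, at (+28, -28) mm from the seat.
- cover: Loose upper half: aluminium block 78 (x) x 84 (y) x 26 mm, 0.2 to 0.42 kg, lying groove down on the bench; origin at the centre of its flat underside (parting face). A half-round groove along y clears the column. Two blind holes, 9.8 mm wide, 16 mm deep, mouth chamfered 2 mm, at (-28, +28) and (+28, -28) mm; it fits also turned half round. Seated flush, its origin lies on seat.
- cover_handle (a point): Point to grip the black bar on top of the cover: 20 mm above its top face, 46 mm above its underside. The bar is 14 mm thick (cover x), 56 mm long (cover y) and 26 mm high.
- bottle_100_a: Bystander: small screw-cap bottle, 56 mm in diameter, 91 mm high, origin at the centre of its underside.
- bottle_100_b: Bystander: small screw-cap bottle, 56 mm in diameter, 91 mm high, origin at the centre of its underside.
- column_b: Bystander: spare white column with a blue band lying on the bench, 112 mm long, 30 mm in diameter, origin at the centre of its underside.
- bench_timer: Bystander: small bench timer, 65 x 61 x 24 mm, origin at the centre of its underside.

How it is judged (in metres and radians):
On the way, in this order (a step that is already met when the one before it is completed fails the run):
1. the carriage is home against the stop and locked by the clamp knob, the cover still off (value of joint carriage below 0.003 m and value of joint clamp_knob above 1.15 rad and distance between cover and seat above 0.05 m), for 0.2 s.
2. the cover sits on both dowels (horizontal distance between cover and seat below 0.003 m and angle between the y axis of cover and the y axis of seat, either way round below 0.05 rad and z of cover in the frame of seat below 0.008 m and value of joint clamp_knob above 1.15 rad), for 0.1 s.
At the end, for the whole second after the job is handed in: The robot is still holding the cover pressed down: cover on both dowels (within 2 mm and 2 degrees of the lower half), parting faces flush (gap under 1.3 mm, so the spring pins are pressed in), at rest; the carriage is within 3 mm of the stop and the clamp knob is still tight (1.1 rad or more) (value of joint carriage below 0.003 m and value of joint clamp_knob above 1.1 rad and horizontal distance between cover and seat below 0.002 m and angle between the y axis of cover and the y axis of seat, either way round below 0.035 rad and angle between the z axis of cover and the z axis of seat, either way round below 0.025 rad and z of cover in the frame of seat below 0.0013 m and contact force between cover and lower_half above 8 N and contact force between any of the fingers, the arm and cover above 4 N and linear speed of cover below 0.01 m/s); the arm keeps its last pose, push and grip.
It fails at once if a bystander (bottle, spare column or timer) is moved by more than 2 cm (distance of any of bottle_100_a, bottle_100_b, column_b, bench_timer from where it was at the start of the episode above 0.02 m).
It fails at once if a bottle is tipped (angle between any of bottle_100_a, bottle_100_b's own z axis and vertical above 0.5 rad).
It also fails if it takes over 61 s, if anything falls off the work surface, if the arm or the gripper's body presses on something with over 40 N, if the wrist force passes 120 N, or if a joint passes its speed limit or range.

## Working session

There is one attempt and no reset: what is moved stays moved. The work goes in short steps, Python scripts to look and compute and a shell command to move; the robot and the scene stay as the last step left them, time stands still between calls to the robot, and variables do not carry over. Pictures are saved under pics/ and viewed, at most 10 in all, crops included, and the job is handed in when it is done.

```bash
mkdir -p pics; ls
python3 - <<'E'
from workcell import *
import cv2
for n in("top","side"):
    cv2.imwrite(f"pics/{n}0.png",camera(n)); i=camera_info(n); print(n,i)
s=observe(); print(s["eef_pos"],s["orientation"],s["time_s"],s["gripper_width"])
E
```

```text
pics
top {'intrinsics': array([[432.12860621,   0.        , 276.98701903],
       [  0.        , 432.12860621, 209.6555629 ],
       [  0.        ,   0.        ,   1.        ]]), 'eye': array([0.45454648, 0.00154352, 1.23856604]), 'rotation': array([[ 0.01331642,  0.99868208, -0.0495658 ],
       [-0.99974598,  0.01419931,  0.01750316],
       [ 0.01818389,  0.04932013,  0.99861748]])}
side {'intrinsics': array([[546.98434125,   0.        , 289.10941337],
       [  0.        , 546.98434125, 215.15977843],
       [  0.        ,   0.        ,   1.        ]]), 'eye': array([-0.64381604, -0.23016427,  0.81184762]), 'rotation': array([[ 0.19299648,  0.52450608, -0.82924407],
       [-0.98112111,  0.1138388 , -0.15633971],
       [ 0.01239902,  0.84376188,  0.53657447]])}
[0.25859066 0.5685892  0.2007449 ] [[-9.10304336e-01  4.13939370e-01 -4.63081984e-04]
 [ 4.13939624e-01  9.10303569e-01 -1.18301237e-03]
 [-6.81502113e-05 -1.26858927e-03 -9.99999193e-01]] 0.1 0.08730379883248196
```

View pics/top0.png

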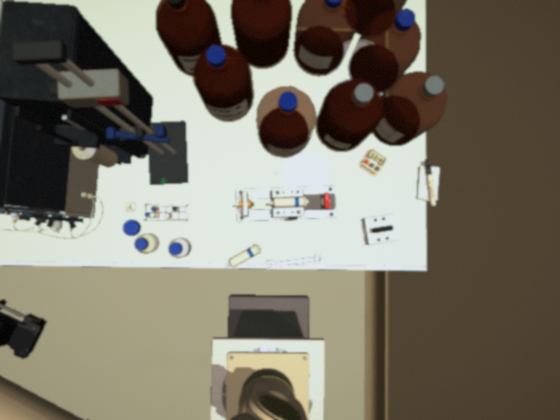

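View pics/side0.png

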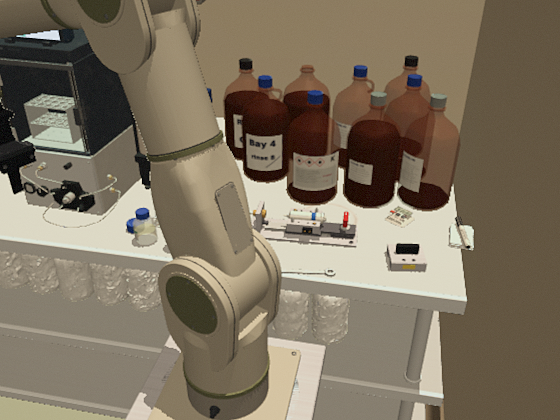

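The top view shows the heater base around (287,204), with its bracket on the left at (240,204) and the red knob near (328,201). The cover is at (380,229), and the small bottles, spare column and timer sit clear of them. The side view shows the knob at (346,220) and the cover at (407,256).

```bash
cat > h.py <<'E'
import numpy as np,cv2
from workcell import *
def ray(n,u,v):
    i=camera_info(n);d=np.linalg.inv(i["intrinsics"])@[u,v,1.];return i["eye"],i["rotation"]@(d*[1,-1,-1])
def onz(n,u,v,z):
    e,d=ray(n,u,v);return e+d*(z-e[2])/d[2]
def two(a,b):
    (e,d),(f,g)=ray("top",*a),ray("side",*b)
    A=np.c_[d,-g];t=np.linalg.lstsq(A,f-e,rcond=None)[0];p,q=e+d*t[0],f+g*t[1];return (p+q)/2,np.linalg.norm(p-q)
def proj(n,p):
    i=camera_info(n);c=i["rotation"].T@(np.array(p)-i["eye"])*[1,-1,-1];w=i["intrinsics"]@c;return w[:2]/w[2]
E
python3 - <<'E'
from h import *
t=cv2.imread("pics/top0.png");s=cv2.imread("pics/side0.png")
a=cv2.resize(t[160:260,225:405],None,fx=4.4,fy=4.4,interpolation=cv2.INTER_CUBIC)
cv2.imwrite("pics/tc.png",a)
b=cv2.resize(s[195:280,250:440],None,fx=4.2,fy=4.2,interpolation=cv2.INTER_CUBIC)
cv2.imwrite("pics/sc.png",b)
for n,im,r in(("top",t,(160,260,225,405)),("side",s,(195,280,250,440))):
    h=cv2.cvtColor(im,cv2.COLOR_BGR2HSV)
    m=((h[...,0]<6)|(h[...,0]>172))&(h[...,1]>150)&(h[...,2]>90)
    z=np.zeros_like(m);z[r[0]:r[1],r[2]:r[3]]=1;m=(m&z).astype(np.uint8)
    k,_,st,c=cv2.connectedComponentsWithStats(m);print(n,"red",[(st[j].tolist(),c[j]) for j in range(1,k) if st[j][4]>5])
    m=((h[...,2]<60)&z).astype(np.uint8)
    k,l,st,c=cv2.connectedComponentsWithStats(m)
    for j in range(1,k):
        if st[j][4]>25: print(n,"dark",st[j],c[j],cv2.minAreaRect(np.argwhere(l==j)[:,::-1].astype(np.float32)))
E
```

```text
top red [([324, 195, 5, 13, 47], array([325.80851064, 202.14893617]))]
top dark [373 227  18   5  34] [381.58823529 228.82352941] ((381.5540466308594, 228.8243408203125), (1.8083888292312622, 17.261892318725586), 80.53767395019531)
side red [([343, 212, 5, 15, 57], array([345.05263158, 219.56140351]))]
side dark [291 195  43   9 272] [312.17279412 198.05147059] ((312.0, 199.0), (8.0, 42.0), 90.0)
side dark [346 195  47  12 411] [369.34306569 199.36253041] ((369.0, 200.5), (11.0, 46.0), 90.0)
side dark [399 195  41  14 465] [421.83655914 200.67956989] ((419.0, 201.5), (13.0, 40.0), 90.0)
side dark [285 227  35   9  90] [304.65555556 231.51111111] ((302.232666015625, 230.3245849609375), (34.21869659423828, 6.930368423461914), 4.969740390777588)
side dark [321 232  34   6  96] [339.78125    234.54166667] ((337.36492919921875, 234.55348205566406), (33.0491943359375, 3.984961986541748), 4.969740867614746)
side dark [396 244  23  10 223] [406.95067265 248.48878924] ((407.0, 248.5), (9.0, 22.0), 90.0)
```

View pics/tc.png

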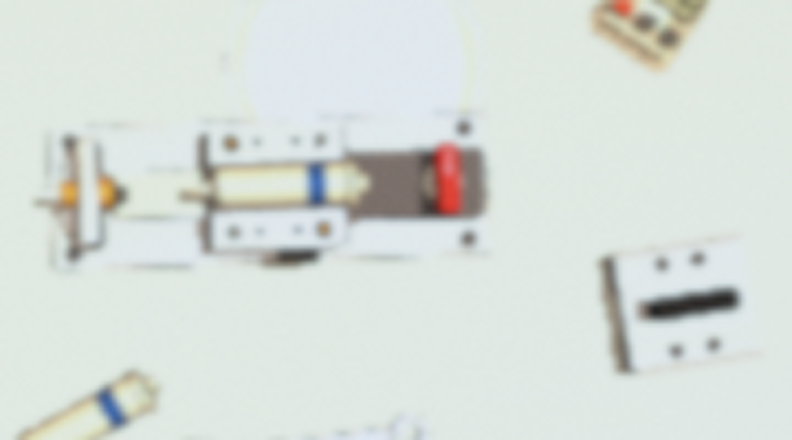

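View pics/sc.png

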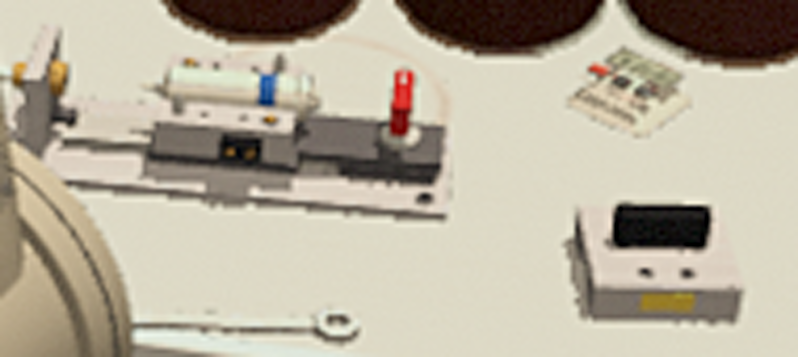

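The crops show the red bar at crop (448,180). The lower half carries brass pins at (231,143) and (324,229), with the dowels on the other diagonal at (320,140) and (233,232). The cover bar runs from (640,312) to (738,298), with about 8° of yaw.

Run:
```python
from h import *
T=lambda x,y:((x+.5)/4.4-.5+225,(y+.5)/4.4-.5+160)
S=lambda x,y:((x+.5)/4.2-.5+250,(y+.5)/4.2-.5+195)
f=lambda p:np.round(np.array(p)*1000,1)
k=onz("top",*T(448,180),.066);print("knob",f(k),"two",f(two(T(448,180),S(404,73))[0]), two(T(448,180),S(404,73))[1])
P={}
for n,c,z in(("pinL",(231,143),.055),("pinR",(324,229),.055),("d2",(320,140),.066),("d1",(233,232),.066),("scr1",(463,128),.008),("scr2",(468,238),.008),
 ("colL",(213,187),.066),("colR",(345,182),.066),("hL",(640,312),.059),("hR",(738,298),.059),("c1",(661,264),.026),("c2",(698,258),.026),("c3",(676,351),.026),("c4",(713,345),.026)):
    P[n]=onz("top",*T(*c),z);print(n,f(P[n]))
ang=lambda v:np.degrees(np.arctan2(v[1],v[0]))
print("base x ang",ang(P["scr1"]-P["scr2"]),"pins",ang(P["pinL"]-P["pinR"])-45,"dow",ang(P["d1"]-P["d2"])-135,"col",ang(P["colL"]-P["colR"])-90)
print("dists",f([np.linalg.norm(P["pinL"]-P["pinR"]),np.linalg.norm(P["d1"]-P["d2"]),np.linalg.norm(P["hL"]-P["hR"])]))
print("cover y ang",ang(P["hL"]-P["hR"])-90,ang(P["c1"]-P["c2"])-90,ang(P["c3"]-P["c4"])-90,"x",ang(P["c1"]-P["c3"]),ang(P["c2"]-P["c4"]))
print("cover ctr dots",f((P["c1"]+P["c2"]+P["c3"]+P["c4"])/4),"handle",f((P["hL"]+P["hR"])/2),"handle side",f(two(T(689,305),S(661,207))[0]),two(T(689,305),S(661,207))[1])
for p in((310,201),(370,205),(418,206)):print("bottle front",f(onz("side",*p,0)))
print("stop: bracket fit", f(onz("top",*T(125,194),.05)))
```

```text
knob [ 539.6 -153.5   66. ] two [ 539.  -152.8   75.6] 0.0012422589268664662
pinL [561.6 -18.9  55. ]
pinR [508.6 -77.6  55. ]
d2 [563.3 -73.8  66. ]
d1 [505.5 -20.7  66. ]
scr1 [ 577.9 -170.7    8. ]
scr2 [ 506.2 -174.4    8. ]
colL [533.1  -8.   66. ]
colR [537.4 -89.6  66. ]
hL [ 459.5 -274.7   59. ]
hR [ 469.1 -336.    59. ]
c1 [ 490.6 -295.9   26. ]
c2 [ 494.7 -319.7   26. ]
c3 [ 435.1 -305.6   26. ]
c4 [ 439.2 -329.4   26. ]
base x ang 3.0167923654503794 pins 2.9655084525729265 dow 2.402980409712285 col 3.0065318080926318
dists [79.1 78.5 62. ]
cover y ang 8.840257460349264 9.946508968707093 9.87813000840191 x 9.961512683676212 9.909451822369519
cover ctr dots [ 464.9 -312.6   26. ] handle [ 464.3 -305.4   59. ] handle side [ 464.5 -309.    51.3] 0.003155930041107151
bottle front [698.4 -37.9   0. ]
bottle front [ 713.  -209.3    0. ]
bottle front [ 736.8 -344.2    0. ]
stop: bracket fit [529.   46.9  50. ]
```

```bash
cat >> h.py <<'E'
def rel(p,yaw):
    "shift (cm, tool axes) and turn (rad) to bring TCP to p, tool y at world angle yaw (deg)"
    s=observe();R=np.array(s["orientation"]);d=R.T@(np.array(p)-s["eef_pos"])*100
    a=np.degrees(np.arctan2(R[1,1],R[0,1]));print("t",s["time_s"],"pos",np.round(s["eef_pos"],4),"yaw %.2f tilt %.4f %.4f"%(a,R[0,2],R[1,2]),"q7 %.1f"%s["q"][6])
    print("shift",np.round(d,2),"turn",round(np.radians((a-yaw+180)%360-180),4))
E
python3 -m inch '[-55.5,-54.1,0,-0.478,4, -55.5,-54.1,0,-0.478,4, -55.5,-54.1,0,-0.478,4, -55.5,-54.1,0,-0.478,4, -55.5,-54.1,0,-0.478,4, -55.5,-54.1,0,-0.478,4, -55.5,-54.1,0,-0.478,4, -55.5,-54.1,0,-0.478,4, -55.5,-54.1,0,-0.478,4, -55.5,-54.1,0,-0.478,4, -55.5,-54.1,0,-0.478,4, -55.5,-54.1,0,-0.478,4]'
python3 -c "
from h import *
rel((.540,-.1535,.12),92.9)"
```

```text
time_s: 1.3
eef_pos: [0.4762, 0.009, 0.2015]
orientation: [[-0.999, -0.051, 0.0], [-0.051, 0.999, 0.0], [-0.0, 0.0, -1.0]]
force: [1.1, 0.8, 0.4]
gripper_width: 0.04
grip_force: 0.0
t 1.3 pos [0.4762 0.009  0.2015] yaw 92.94 tilt 0.0003 0.0003 q7 86.3
shift [ -5.54 -16.55   8.14] turn 0.0007
```

```bash
python3 -m inch '[-5.5,-16.5,5,0,4, -5.5,-16.5,8,0,4, -5.5,-16.5,8,0,4, -5.5,-16.5,8,0,4, -5.5,-16.5,8,0,4, -5.5,-16.5,8,0,4, -5.5,-16.5,8,0,4]'
python3 - <<'E'
from h import *
rel((.540,-.1535,.038),92.9)
t=camera("top");s=camera("side")
a=cv2.resize(t[150:250,260:380],None,fx=4,fy=4);b=cv2.resize(s[160:260,290:380],None,fx=4,fy=4)
cv2.imwrite("pics/a1.png",np.hstack([a,b])[:,:800])
E
```

```text
time_s: 2.0
eef_pos: [0.5396, -0.1497, 0.1217]
orientation: [[-0.999, -0.053, 0.0], [-0.053, 0.999, 0.001], [-0.0, 0.001, -1.0]]
force: [-0.1, -0.0, -0.2]
gripper_width: 0.0401
grip_force: 0.0
t 2.0 pos [ 0.5396 -0.1497  0.1217] yaw 93.01 tilt 0.0003 0.0007 q7 111.3
shift [-0.02 -0.38  8.37] turn 0.002
```

View pics/a1.png

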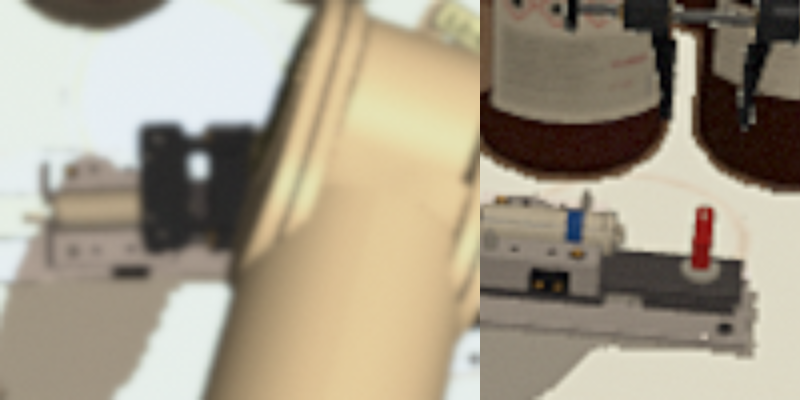

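Side view: the fingers straddle the red bar, with tips at crop x 665 and 745 and the bar at 703. I'm going down in two stages.

```bash
python3 -m inch '[0,0,3,0,4, 0,0,3,0,4, 0,0,3,0,4]'
python3 -c "
from h import *
rel((.540,-.1535,.038),92.9)"
```

```text
time_s: 2.4
eef_pos: [0.5393, -0.1503, 0.092]
orientation: [[-0.999, -0.052, -0.0], [-0.052, 0.999, 0.0], [0.0, 0.0, -1.0]]
force: [-0.5, -0.1, 0.9]
gripper_width: 0.0399
grip_force: 0.0
t 2.4 pos [ 0.5393 -0.1503  0.092 ] yaw 92.99 tilt -0.0004 0.0004 q7 112.3
shift [-0.06 -0.33  5.4 ] turn 0.0016
```

```bash
python3 -m inch '[-0.05,-0.3,3,0,4, -0.05,-0.3,5.4,0,4, -0.05,-0.3,5.4,0,4, -0.05,-0.3,5.4,0,4, -0.05,-0.3,5.4,0,0, -0.05,-0.3,5.4,0,0, -0.05,-0.3,5.4,0,0, -0.05,-0.3,5.4,0,0, -0.05,-0.3,5.4,0,0, -0.05,-0.3,5.4,0,0]'
python3 -c "
from h import *
rel((.540,-.1535,.038),92.9)"
```

```text
time_s: 3.4
eef_pos: [0.5403, -0.154, 0.0378]
orientation: [[-0.999, -0.051, 0.0], [-0.051, 0.999, 0.0], [-0.001, 0.0, -1.0]]
force: [-0.8, 0.7, 3.8]
gripper_width: 0.0125
grip_force: 30.0
t 3.4 pos [ 0.5403 -0.154   0.0378] yaw 92.93 tilt 0.0005 0.0001 q7 114.6
shift [ 0.03  0.05 -0.02] turn 0.0005
```

```bash
python3 -m inch '[0,0.5,0,0,0, 0,1,0,0,0, 0,1.5,0,0,0, 0,2,0,0,0, 0,2.5,0,0,0, 0,2.5,0,0,0]'
python3 -c "
from h import *
rel((.540,-.154,.038),92.9)"
```

```text
time_s: 4.0
eef_pos: [0.5389, -0.1276, 0.0377]
orientation: [[-0.999, -0.052, 0.0], [-0.052, 0.999, 0.001], [-0.0, 0.001, -1.0]]
force: [-1.2, 1.5, 7.6]
gripper_width: 0.0124
grip_force: 30.0
t 4.0 pos [ 0.5389 -0.1276  0.0377] yaw 93.00 tilt 0.0000 0.0009 q7 111.6
shift [ 0.03 -2.64 -0.03] turn 0.0017
```

```bash
python3 -m inch '[0,0.4,0,0,0, 0,0.8,0,0,0, 0,1.2,0,0,0, 0,1.6,0,0,0, 0,1.6,0,0,0]'
python3 -c "
from h import *
rel((.540,-.154,.038),92.9)"
```

```text
time_s: 4.5
eef_pos: [0.538, -0.1118, 0.0377]
orientation: [[-0.999, -0.052, -0.0], [-0.052, 0.999, 0.001], [-0.0, 0.001, -1.0]]
force: [-1.9, 0.1, 7.3]
gripper_width: 0.0125
grip_force: 30.0
t 4.5 pos [ 0.538  -0.1118  0.0377] yaw 92.99 tilt -0.0000 0.0008 q7 109.7
shift [ 0.02 -4.23 -0.03] turn 0.0015
```

```bash
python3 -m inch '[0,0.3,0,0,0, 0,0.6,0,0,0, 0,0.9,0,0,0, 0,0.9,0,0,0]'
python3 -c "
from h import *
rel((.540,-.154,.038),92.9)"
```

```text
time_s: 4.9
eef_pos: [0.5376, -0.1047, 0.0377]
orientation: [[-0.999, -0.051, 0.001], [-0.051, 0.999, -0.001], [-0.001, -0.001, -1.0]]
force: [-0.7, -4.4, 5.1]
gripper_width: 0.0125
grip_force: 30.0
t 4.9 pos [ 0.5376 -0.1047  0.0377] yaw 92.92 tilt 0.0006 -0.0013 q7 108.6
shift [ 0.01 -4.94 -0.02] turn 0.0003
```

```bash
python3 -m inch '[0,0.3,0,0,0, 0,0.5,0,0,0, 0,0.5,0,0,0]'
python3 -c "
from h import *
rel((.540,-.154,.038),92.9)"
```

```text
time_s: 5.2
eef_pos: [0.5376, -0.1044, 0.0378]
orientation: [[-0.999, -0.048, 0.002], [-0.048, 0.999, -0.007], [-0.002, -0.007, -1.0]]
force: [3.5, -19.5, -1.0]
gripper_width: 0.0127
grip_force: 30.0
t 5.2 pos [ 0.5376 -0.1044  0.0378] yaw 92.73 tilt 0.0022 -0.0066 q7 108.0
shift [-0.01 -4.97  0.01] turn -0.003
```

```bash
python3 -m inch '[0,-0.3,0,0.13,0, 0,-0.3,0,0.26,0, 0,-0.3,0,0.39,0, 0,-0.3,0,0.52,0, 0,-0.3,0,0.65,0, 0,-0.3,0,0.78,0, 0,-0.3,0,0.91,0, 0,-0.3,0,1.04,0, 0,-0.3,0,1.17,0, 0,-0.3,0,1.3,0, 0,-0.3,0,1.37,0, 0,-0.3,0,1.4,0]'
python3 -c "
from h import *
rel((.540,-.154,.038),92.9);print(observe()['moment'])"
```

```text
time_s: 6.4
eef_pos: [0.5387, -0.1031, 0.038]
orientation: [[-0.217, 0.976, 0.003], [0.976, 0.217, -0.002], [-0.003, 0.002, -1.0]]
force: [5.1, -6.1, 0.8]
gripper_width: 0.0126
grip_force: 30.1
t 6.4 pos [ 0.5387 -0.1031  0.038 ] yaw 12.55 tilt 0.0030 -0.0023 q7 34.6
shift [-5.   -0.98  0.01] turn -1.4023
[-1.61545348 -1.05826095  0.19987283]
```

```bash
python3 -m inch '[0,0,0,0.06,0, 0,0,0,0.06,0, 0,0,0,0.06,4, 0,0,0,0.06,4, 0,0,0,0.06,4, 0,0,-4,0.06,4, 0,0,-8,0.06,4, 0,0,-10,0.06,4, 0,0,-10,0.06,4]'
python3 -c "
from h import *
rel((.4645,-.310,.12),9.7);print(observe()['moment'])"
```

```text
time_s: 7.3
eef_pos: [0.5388, -0.1018, 0.14]
orientation: [[-0.162, 0.987, 0.004], [0.987, 0.162, 0.001], [0.0, 0.004, -1.0]]
force: [-0.2, -0.4, -0.4]
gripper_width: 0.0395
grip_force: 0.0
t 7.3 pos [ 0.5388 -0.1018  0.14  ] yaw 9.30 tilt 0.0041 0.0012 q7 26.4
shift [-19.35 -10.71   1.94] turn -0.0069
[-0.0705402   0.05523632 -0.01458052]
```

```bash
python3 -m inch '[-19.4,-10.7,0,-0.007,6, -19.4,-10.7,0,-0.007,6, -19.4,-10.7,0,-0.007,6, -19.4,-10.7,0,-0.007,6, -19.4,-10.7,1,-0.007,6, -19.4,-10.7,2,-0.007,6, -19.4,-10.7,2,-0.007,6, -19.4,-10.7,2,-0.007,6]'
python3 - <<'E'
from h import *
rel((.4645,-.310,.029),9.7)
t=camera("top");s=camera("side");cv2.imwrite("pics/t2.png",t);cv2.imwrite("pics/s2.png",s)
a=cv2.resize(t[175:230,225:345],None,fx=5,fy=5,interpolation=cv2.INTER_CUBIC);b=cv2.resize(s[195:285,290:450],None,fx=5,fy=5*.72,interpolation=cv2.INTER_CUBIC)
a=cv2.copyMakeBorder(a,0,0,0,200,0)
cv2.imwrite("pics/a2.png",np.vstack([a,b]))
E
```

```text
time_s: 8.1
eef_pos: [0.4635, -0.309, 0.1167]
orientation: [[-0.17, 0.985, -0.001], [0.985, 0.17, 0.001], [0.001, -0.001, -1.0]]
force: [0.9, -0.0, -0.0]
gripper_width: 0.0598
grip_force: 0.0
t 8.1 pos [ 0.4635 -0.309   0.1167] yaw 9.79 tilt -0.0013 0.0011 q7 53.6
shift [-0.12  0.09  8.77] turn 0.0016
```

View pics/a2.png

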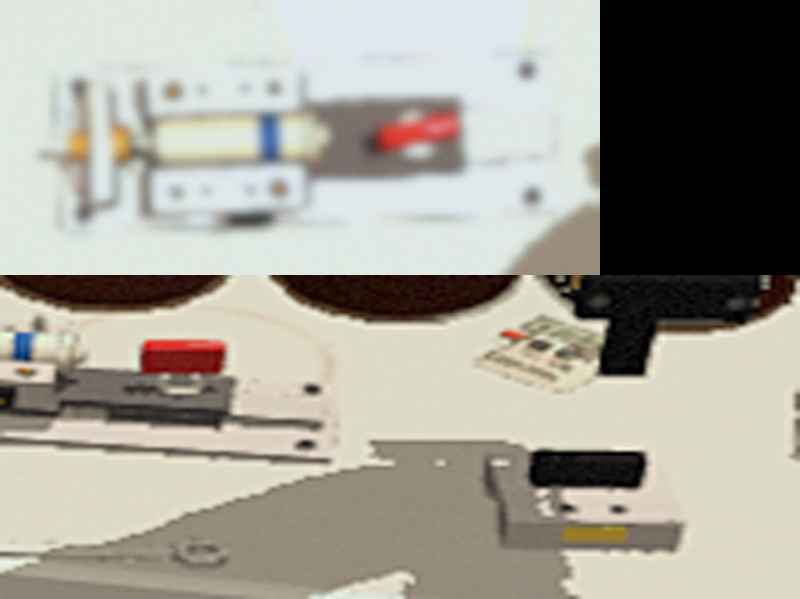

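The knob has turned and the carriage is against the bracket. The brass pins are at crop (172,91) and (279,188), the dowels at (274,88) and (176,191). The finger is above the cover bar, and I'll check that with projections.

Run:
```python
from h import *
t=cv2.imread("pics/t2.png");g=cv2.cvtColor(t,cv2.COLOR_BGR2GRAY).astype(float)
T=lambda x,y:((x+.5)/5-.5+225,(y+.5)/5-.5+175)
P={}
for n,c,z in(("pinL",(172,91),.055),("pinR",(279,188),.055),("d2",(274,88),.066),("d1",(176,191),.066)):
    u,v=T(*c);ui,vi=round(u),round(v);w=g[vi-2:vi+3,ui-2:ui+3];w=np.clip(np.percentile(w,70)-w,0,None)
    yy,xx=np.mgrid[-2:3,-2:3];cu,cv=ui+(w*xx).sum()/w.sum(),vi+(w*yy).sum()/w.sum()
    zz=z-.004 if n[0]=="d" else z-.002
    P[n]=onz("top",cu,cv,zz);print(n,(u,v),(round(cu,2),round(cv,2)),np.round(P[n]*1000,1),np.round(onz("top",u,v,z)*1000,1))
for a,b in(("pinL","pinR"),("d1","d2")):
    d=P[a]-P[b];print(np.round((P[a]+P[b])/2,4),np.linalg.norm(d),np.degrees(np.arctan2(d[1],d[0])))
p=lambda q:(np.array(proj("side",q))-[290,195]+.5)*[5,3.6]
print("tcp",p((.4635,-.309,.1167)),"handle top",p((.4645,-.310,.059)), p((.4645,-.310,.052)))
k=(T(417,131));print("knob",onz("top",*k,.066))
```

```text
pinL (259.0, 192.8) (np.float64(259.14), np.float64(192.83)) [559.   30.5  53. ] [558.9  30.8  55. ]
pinR (280.4, 212.2) (np.float64(280.31), np.float64(212.37)) [506.1 -28.5  53. ] [506.4 -28.7  55. ]
d2 (279.4, 192.2) (np.float64(279.38), np.float64(192.17)) [560.9 -25.   62. ] [560.4 -24.9  66. ]
d1 (259.8, 212.8) (np.float64(259.83), np.float64(213.11)) [502.9  27.5  62. ] [503.5  27.5  66. ]
[0.5326 0.001  0.053 ] 0.07923178279787482 48.05462927581886
[0.5319 0.0013 0.062 ] 0.07823654504314871 137.82928812482254
tcp [602.03183089  97.03910274] handle top [588.41035829 169.02633619] [586.54260086 177.60499025]
knob [ 0.53809283 -0.10315738  0.066     ]
```

```bash
python3 -m inch '[-0.1,0.1,3,0,5, -0.1,0.1,6,0,5, -0.1,0.1,8.6,0,5, -0.1,0.1,8.75,0,5, -0.1,0.1,8.75,0,0, -0.1,0.1,8.75,0,0, -0.1,0.1,8.75,0,0, -0.1,0.1,8.75,0,0, -0.1,0.1,8.75,0,0, -0.1,0.1,8.75,0,0]'
python3 -c "
from h import *
rel((.4645,-.310,.029),9.7)"
```

```text
time_s: 9.2
eef_pos: [0.4647, -0.3116, 0.0304]
orientation: [[-0.168, 0.986, 0.001], [0.986, 0.168, -0.0], [-0.0, 0.001, -1.0]]
force: [-2.7, 3.2, 31.2]
gripper_width: 0.0109
grip_force: 17.8
t 9.2 pos [ 0.4647 -0.3116  0.0304] yaw 9.69 tilt 0.0010 -0.0001 q7 58.3
shift [0.16 0.   0.14] turn -0.0002
```

Run:
```python
from h import *
t=camera("top");s=camera("side");print(observe()["gripper_width"],observe()["force"],observe()["grip_force"])
a=cv2.resize(t[195:255,330:430],None,fx=4,fy=4,interpolation=cv2.INTER_CUBIC);b=cv2.resize(s[195:285,360:450],None,fx=4.4,fy=4.4,interpolation=cv2.INTER_CUBIC)
a=cv2.copyMakeBorder(a,0,b.shape[0]-a.shape[0],0,0,0)
cv2.imwrite("pics/a3.png",np.hstack([a,b]))
```

```text
0.00432990788199361 [-1.32669886  1.40495064 14.45852582] 6.7904482036828995
```

View pics/a3.png

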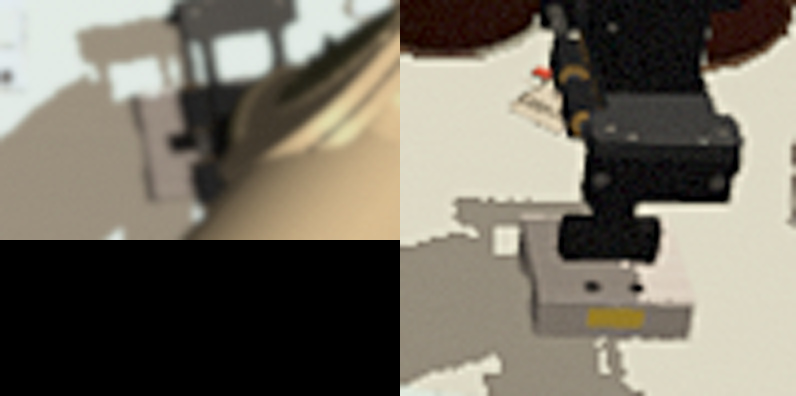

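The bar lies between the fingers, but the opening reads well under 14 mm with 31 N upward. The tips are probably jammed on the cover's top face, so I'll open, rise a few mm and regrip.

```bash
python3 -m inch '[0,0,0,0,4, 0,0,0,0,4, 0,0,-0.5,0,4, 0,0,-0.5,0,4]'; python3 -m inch '[0,0,0,0,2, 0,0,0,0,2, 0,0,0,0,0, 0,0,0,0,0]';python3 -m inch '[0,0,0,0,0, 0,0,0,0,0, 0,0,0,0,0]'
```

```text
time_s: 9.7
eef_pos: [0.4642, -0.3118, 0.0354]
orientation: [[-0.168, 0.986, 0.0], [0.986, 0.168, -0.0], [-0.0, 0.0, -1.0]]
force: [0.1, -0.3, -0.1]
gripper_width: 0.0286
grip_force: 0.0
time_s: 10.1
eef_pos: [0.4641, -0.3115, 0.0348]
orientation: [[-0.168, 0.986, -0.0], [0.986, 0.168, 0.0], [0.0, -0.0, -1.0]]
force: [0.3, 0.4, 0.1]
gripper_width: 0.0118
grip_force: 0.0
time_s: 10.4
eef_pos: [0.4643, -0.3116, 0.0349]
orientation: [[-0.168, 0.986, 0.0], [0.986, 0.168, 0.0], [0.0, 0.0, -1.0]]
force: [-0.0, 0.2, -0.4]
gripper_width: 0.0007
grip_force: 0.0
```

The fingers closed fully on nothing, so the bar isn't between them. I'll lift and look.

```bash
python3 -m inch '[0,0,-4,0,4, 0,0,-8,0,4, 0,0,-12,0,4, 0,0,-12,0,6, 0,0,-12,0,6]'
python3 - <<'E'
from h import *
rel((.4645,-.310,.029),9.7)
t=camera("top");s=camera("side");cv2.imwrite("pics/t4.png",t);cv2.imwrite("pics/s4.png",s)
a=cv2.resize(t[195:255,330:430],None,fx=4,fy=4,interpolation=cv2.INTER_CUBIC);b=cv2.resize(s[170:290,360:450],None,fx=4.4,fy=4.4,interpolation=cv2.INTER_CUBIC)
a=cv2.copyMakeBorder(a,0,b.shape[0]-a.shape[0],0,0,0)
cv2.imwrite("pics/a4.png",np.hstack([a,b]))
E
```

```text
time_s: 10.9
eef_pos: [0.4647, -0.3115, 0.1554]
orientation: [[-0.169, 0.986, 0.002], [0.986, 0.169, 0.0], [-0.0, 0.002, -1.0]]
force: [0.8, 0.4, -0.5]
gripper_width: 0.0329
grip_force: 0.0
t 10.9 pos [ 0.4647 -0.3115  0.1554] yaw 9.71 tilt 0.0017 0.0001 q7 52.2
shift [ 0.16 -0.02 12.64] turn 0.0001
```

View pics/a4.png

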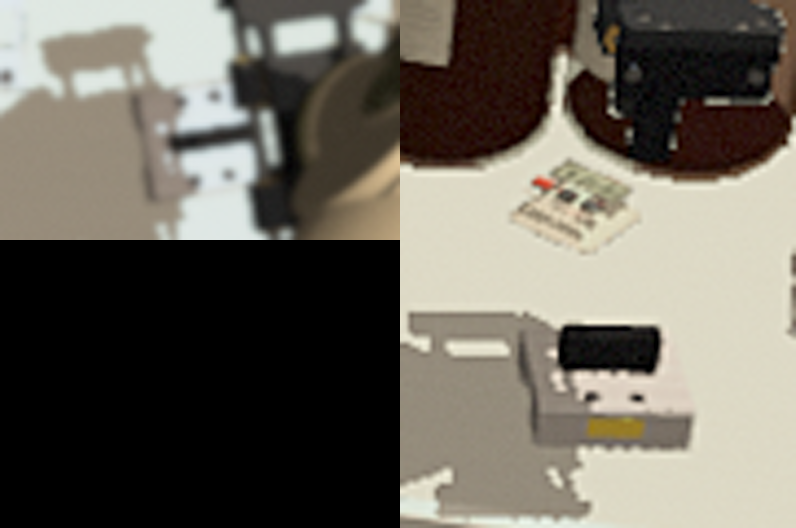

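Run:
```python
from h import *
R=observe();print(R["gripper_width"])
pt=lambda q:np.round((np.array(proj("top",q))-[330,195]+.5)*4)
ps=lambda q:np.round((np.array(proj("side",q))-[360,170]+.5)*4.4)
c=np.array([.4647,-.3115,0]);x=np.array([.986,.169,0]);y=np.array([-.169,.986,0])
Z=np.array([0,0,1])
print("tcp .155",pt(c+.155*Z),ps(c+.155*Z))
for o in(-.04,-.025,.025,.04): print("finger",o,pt(c+x*o+.155*Z),ps(c+x*o+.155*Z))
for z in(.026,.033,.052,.059):
  for s in(-7,7): print("bar",z,s,[ps(c+x*s/1000+y*l+z*Z).tolist() for l in(-.028,.028)],[pt(c+x*s/1000+y*l+z*Z).tolist() for l in(-.028,.028)])
print("cover near bottom corners",[ps(c-x*.039+y*l).tolist() for l in(-.042,.042)],[ps(c-x*.039+y*l+.026*Z).tolist() for l in(-.042,.042)])
print("a3 finger tip",[(ps(c+x*s+.0304*Z)-[0,110]).tolist() for s in(-.03,-.02,-.007,.007,.02)])
# black bar in side
s=cv2.imread("pics/s4.png");T=cv2.imread("pics/t4.png")
g=s.max(2);print(g[242:262:2,384:418:2])
```

```text
0.04090787942870828
tcp .155 [256. 136.] [236. 167.]
finger -0.04 [267. 199.] [249. 208.]
finger -0.025 [263. 176.] [244. 192.]
finger 0.025 [249.  97.] [228. 142.]
finger 0.04 [245.  74.] [224. 128.]
bar 0.026 -7 [[258.0, 374.0], [156.0, 372.0]] [[244.0, 141.0], [166.0, 154.0]]
bar 0.026 7 [[254.0, 359.0], [152.0, 357.0]] [[241.0, 121.0], [163.0, 134.0]]
bar 0.033 -7 [[260.0, 364.0], [157.0, 362.0]] [[247.0, 141.0], [168.0, 154.0]]
bar 0.033 7 [[255.0, 349.0], [154.0, 347.0]] [[244.0, 121.0], [165.0, 134.0]]
bar 0.052 -7 [[265.0, 336.0], [161.0, 333.0]] [[255.0, 141.0], [175.0, 154.0]]
bar 0.052 7 [[260.0, 321.0], [158.0, 319.0]] [[251.0, 121.0], [171.0, 134.0]]
bar 0.059 -7 [[266.0, 325.0], [163.0, 323.0]] [[258.0, 141.0], [177.0, 154.0]]
bar 0.059 7 [[262.0, 311.0], [159.0, 308.0]] [[254.0, 121.0], [174.0, 134.0]]
cover near bottom corners [[287.0, 449.0], [133.0, 445.0]] [[295.0, 411.0], [138.0, 407.0]]
a3 finger tip [[215.0, 282.0], [212.0, 271.0], [208.0, 257.0], [204.0, 242.0], [200.0, 228.0]]
[[146 143 142 135 214 227 227 221 222 233 232 231 231 231 230 228 230]
 [146 146 142 145 142 163 174   7   0   0  11  11   9   4  40  68  67]
 [145 139 125 141 140 146  48  27  24  32  32  29  31  33  35  35  33]
 [171 135 109 141 139 142  16  17  20  17  18  27  20  21  15  17  21]
 [198 133  93 143 138 235   0  16  20  25  24  16  20  22  17  20  23]
 [147 126  82 147 140 143  24  13  15  15  16   9  13  10  13  17  12]
 [149 141  76 134 143 161 172  86 177 176 130 178  85 182  88  92  25]
 [150 145  98 122 143 174 210 131 231 222 224 223 226 224 229 231 231]
 [147 147 145  92 143 136 219 132 185 213 215 224 219 221 221 220 222]
 [146 146 152  80 149 145 142 143 184  55  95 216 220 222 134  30 222]]
```

The bar's sides match z 26–52 mm. But in the pictures the fingertips sit about 20 mm higher than the reported TCP, so the grip slid off the bar's top edge. I'll reopen and go down in small steps, watching the force.

```bash
python3 -m inch '[0,0,5,0,4, 0,0,10,0,4, 0,0,12,0,4, 0,0,12.4,0,4, 0,0,12.4,0,4]'; python3 -m inch '[0,0,0.2,0,4, 0,0,0.4,0,4, 0,0,0.4,0,4]' | grep -E "eef|force"; python3 -m inch '[0,0,0.2,0,4, 0,0,0.4,0,4, 0,0,0.4,0,4]' | grep -E "eef|force"
```

```text
time_s: 11.5
eef_pos: [0.4635, -0.3116, 0.0303]
orientation: [[-0.168, 0.986, -0.002], [0.986, 0.168, 0.0], [0.001, -0.002, -1.0]]
force: [-0.9, -0.4, 0.7]
gripper_width: 0.04
grip_force: 0.0
eef_pos: [0.4648, -0.3116, 0.0275]
force: [-0.4, -0.3, 0.2]
grip_force: 0.0
eef_pos: [0.4642, -0.3114, 0.0227]
force: [-0.1, -0.0, -1.4]
grip_force: 0.0
```

```bash
for i in 1 ; do python3 -m inch '[0,0,0.3,0,4, 0,0,0.5,0,4, 0,0,0.5,0,4]' | grep -E "eef|^force";  python3 -m inch '[0,0,0.2,0,4, 0,0,0.4,0,4, 0,0,0.4,0,4]' | grep -E "eef|^force"; python3 -m inch '[0,0,0.2,0,4, 0,0,0.3,0,4, 0,0,0.3,0,4]' | grep -E "eef|^force"; done
```

```text
eef_pos: [0.464, -0.3114, 0.0175]
force: [-0.7, 0.1, 0.5]
eef_pos: [0.4641, -0.3114, 0.0136]
force: [-0.3, 0.2, 0.9]
eef_pos: [0.4642, -0.3115, 0.0107]
force: [0.2, 0.0, -0.6]
```

```bash
python3 -m inch '[0,0,0,0,1.5, 0,0,0,0,0, 0,0,0,0,0, 0,0,0,0,0, 0,0,0,0,0, 0,0,0,0,0]'; python3 -m inch '[0,0,0,0,0, 0,0,0,0,0]' | grep -E "eef|force|width"
```

```text
time_s: 13.6
eef_pos: [0.4643, -0.3115, 0.011]
orientation: [[-0.168, 0.986, 0.0], [0.986, 0.168, 0.0], [0.0, 0.0, -1.0]]
force: [1.2, 0.8, 0.4]
gripper_width: 0.0136
grip_force: 30.0
eef_pos: [0.4643, -0.3115, 0.011]
force: [1.3, -0.3, 1.0]
gripper_width: 0.0137
grip_force: 30.0
```

```bash
python3 -m inch '[0,0,-3,0,0, 0,0,-6,0,0, 0,0,-9,0,0, 0,0,-11,0,0, 0,0,-11,0,0]'
python3 -c "
from h import *
rel((.5324,.0014,.12),3.0)"
```

```text
time_s: 14.3
eef_pos: [0.4653, -0.3123, 0.123]
orientation: [[-0.168, 0.986, 0.003], [0.986, 0.168, -0.001], [-0.002, 0.003, -1.0]]
force: [0.5, -0.1, -3.2]
gripper_width: 0.0139
grip_force: 30.0
t 14.3 pos [ 0.4653 -0.3123  0.123 ] yaw 9.68 tilt 0.0034 -0.0009 q7 53.8
shift [29.8  11.89  0.29] turn 0.1165
```

```bash
python3 -m inch '[4,1.6,0,0.02,0, 8,3.2,0,0.04,0, 12,4.8,0,0.06,0, 16,6.4,0,0.08,0, 20,8,0,0.1,0, 24,9.6,0,0.117,0, 27,10.8,0,0.117,0, 29,11.6,0,0.117,0, 29.8,11.9,0,0.117,0, 29.8,11.9,0,0.117,0, 29.8,11.9,0,0.117,0]'
python3 - <<'E'
from h import *
rel((.5324,.0014,.10),3.0)
t=camera("top");s=camera("side");cv2.imwrite("pics/t5.png",t);cv2.imwrite("pics/s5.png",s)
a=cv2.resize(t[150:240,225:335],None,fx=3.6,fy=3.6,interpolation=cv2.INTER_CUBIC);b=cv2.resize(s[140:270,200:330],None,fx=3,fy=3,interpolation=cv2.INTER_CUBIC)
a=cv2.copyMakeBorder(a,0,b.shape[0]-a.shape[0],0,0,0)
cv2.imwrite("pics/a5.png",np.hstack([a,b]))
E
```

```text
time_s: 15.4
eef_pos: [0.5309, 0.0005, 0.1204]
orientation: [[-0.05, 0.999, -0.001], [0.999, 0.05, -0.001], [-0.001, -0.001, -1.0]]
force: [-0.0, -0.8, -2.5]
gripper_width: 0.0142
grip_force: 30.0
t 15.4 pos [5.309e-01 5.000e-04 1.204e-01] yaw 2.89 tilt -0.0008 -0.0008 q7 8.6
shift [0.08 0.16 2.04] turn -0.002
```

View pics/a5.png

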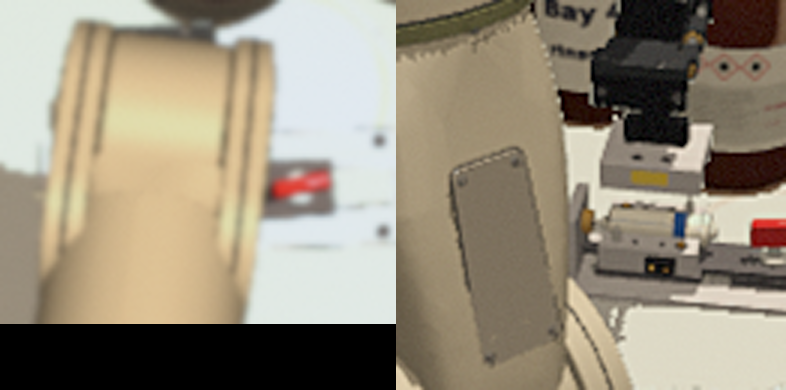

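The top view is blocked by the arm. The side view shows the cover held level above the lower half, with near lower corners at crop (604,180) and (703,193). I'll compare those with predictions.

```bash
python3 - <<'E'
from h import *
s=cv2.imread("pics/s5.png");g=cv2.cvtColor(s,cv2.COLOR_BGR2GRAY)
ps=lambda q:np.round(np.array(proj("side",q)),1)
def rect(c,yaw,z):
    a=np.radians(yaw);x=np.array([np.cos(a),np.sin(a),0]);y=np.array([-np.sin(a),np.cos(a),0])
    return [ps(np.array([c[0],c[1],z])-x*.039+y*l) for l in(.042,-.042)]
print("cover near bottom L,R",rect((.5309,.0005),2.9,.1094),"top",rect((.5309,.0005),2.9,.1354))
print("lower near top L,R",rect((.5324,.0014),3,.051),"bottom",rect((.5324,.0014),3,.027))
# yellow label centroid on cover, and dark connector on lower
h=cv2.cvtColor(s,cv2.COLOR_BGR2HSV);m=((h[...,0]>18)&(h[...,0]<32)&(h[...,1]>150)&(h[...,2]>80)).astype(np.uint8);m[:190]=0 if False else m[:190]
k,_,st,c=cv2.connectedComponentsWithStats(m[140:270,250:330]);print([(st[j].tolist(),c[j]+[250,140]) for j in range(1,k) if st[j][4]>6])
print("label pred",ps(np.array([.5309-.039,.0005-.002,.1094+.011])))
np.set_printoptions(linewidth=220)
print("gray rows 180-208, x 260..310 step");print(g[180:210:1,264:308:2])
E
sed -n 1p /dev/null
```

```text
cover near bottom L,R [array([266.8, 202. ]), array([300.3, 204.9])] top [array([266.7, 192.9]), array([300.6, 195.8])]
lower near top L,R [array([266.8, 221.3]), array([299.6, 224.2])] bottom [array([266.9, 229.2]), array([299.4, 232.1])]
[([46, 11, 6, 2, 7], array([298.71428571, 151.42857143])), ([29, 57, 11, 5, 40], array([283.85, 198.85]))]
label pred [283.5 199.6]
gray rows 180-208, x 260..310 step
[[ 20  21  27  27  89 145   0   7  15  12  19  11   5  24  20  31  22 120  99  97 100 110]
 [ 49  55  59  55 127 142   0  15  15  12   9  16  13  20  21  26   3 137 164 165 167 108]
 [175  79  81 169 147 140   0  22  19  16  18  14  11  13  17  23   6 195 224 222 219 101]
 [232 168 169 229 124 140   0  21  11   3  14  16  21  16  14  21   0 188 215 215 206 111]
 [221 225 227 210 128 140   1  20  16  11  16  16  24  20  18  13   0 186 211 212 196 112]
 [217 218 220 202 127 140  28  14  18  16  12  21   9  16   8  15   4 184 212 213 180 110]
 [216 216 219 174 132 137  55   6   3   1   0  13  13   5  16  18   0 189 213 216 158 111]
 [217 215 221 137 133 139  88  68  92  65  61  36  13  2
[... 1337 characters left out ...]
2 100 104 102 105 107 112 109 112 112 110 112 108 145  21  14]
 [177 219 209 213 197 184 177 172 153 146 135 114 109 101 103 104 106 107 100  69  60  56]
 [180 219 218 221 224 225 227 229 212 209 196 183 180 171 151 146 130 112 115 175  75  79]
 [180 218 216 215 216 219 219 222 223 224 225 227 227 228 211 207 191 147 182 234 168 171]
 [183 219 215 218 215 219 213 222 207 215 221 216 220 221 221 222 220 169 227 221 228 228]
 [185 218 216 220 195 197 172 199 139 173 198 195 219 219 220 220 194 125 224 219 210 214]
 [188 220 218 221 125 105  78  73 126 107 115 158 198 198 201 221 161 112 220 216 198 207]
 [169 213 219 214 123 134 105 106 141 102 117 123 119 111  84 205 149 106 216 206 214 210]]
```

Run:
```python
from h import *
np.set_printoptions(linewidth=220)
g=cv2.cvtColor(cv2.imread("pics/s5.png"),cv2.COLOR_BGR2GRAY)
print(g[196:203,262:272]);print(g[196:203,296:306]);print(g[218:231,262:272]);print(g[221:234,294:306])
```

```text
[[217 216 216 216 223 203  98 110 113 112]
 [216 217 217 219 224 203 100 111 111 112]
 [217 216 216 216 224 202  97 109 114 116]
 [222 219 219 218 223 203  97 109 113 112]
 [210 208 213 220 223 205 110 107 112 113]
 [144 147 190 224 223 205 120  99 105 105]
 [127 119 176 224 221 205 153 149 153 145]]
[[186 186 188 191 200 184  77  11  23  28]
 [124 124 119 131 148 138  85  16  18  26]
 [107 108 108 109 107 112  88  10  21  20]
 [109 112 112 109 110 112  88  10  27  21]
 [113 112 112 112 113 120 103   7  23  13]
 [114 112 113 113 110 139 147   5  10  17]
 [110 112 112 113 108 138 145  26  21  27]]
[[ 78  63 159 215 217 200 164 129 137 129]
 [ 76  64 162 219 216 208 176 129 132 128]
 [ 76  60  95 152 169 159 144 132 136 131]
 [ 71  69  65  57  49  89 128 128 129 132]
 [ 55  59  62  58  62  95 117 117 120 124]
 [ 54  39  42  47  49  88 113 108 106 106]
 [ 68  83  94  81  69  88 112 108 107 109]
 [101 139 143 134 112 104 114 111 110 112]
 [107 136 133 136 126 101 111 109 109 112]
 [117 136 134 130 112  90 113 113 109 108]
 [134 138 127  99  78  87 112 112 113 113]
 [140 138 130 108  75  65  85  93  98 102]
 [136 135 135 118  63  34  38  42  49  46]]
[[ 73  83 109 190 220 219 200 100 111 102  93 104]
 [ 75  63 103 188 217 220 193  69  78  90 105 112]
 [108 114 194 229 223 217 177  58  54  76 100 102]
 [128 159 199 207 205 199 160  61  53  52  50  80]
 [112 107 102 101 101 104  94  64  54  69  80  91]
 [117 110 110 110 110 109  96  55  60  97 115 113]
 [119 112 113 112 115 113  98  73  96 110 109 108]
 [120 111 115 113 114 113 106 107 112 114 116 115]
 [117 113 112 112 111 109 109 104  91  98 101 104]
 [122 118 117 117 115 111 112  97  35  39  37  45]
 [105 113 109 110 112 118 119  96  48  79  76  67]
 [ 52  57  64  70  83 100 106  88  81 120 109  96]
 [ 49  49  44  35  35  30  32  52 103 125 114 106]]
```

```bash
python3 -m inch '[0.1,0.15,1,0,0, 0.1,0.15,2,0,0, 0.1,0.15,3,0,0, 0.1,0.15,3.6,0,0, 0.1,0.15,3.6,0,0, 0.1,0.15,3.6,0,0]'
python3 -c "
from h import *
rel((.5324,.0018,.07),3.0)"
```

```text
time_s: 16.1
eef_pos: [0.5329, 0.0032, 0.0849]
orientation: [[-0.052, 0.999, -0.0], [0.999, 0.052, -0.0], [-0.0, -0.0, -1.0]]
force: [-0.1, 0.2, -2.6]
gripper_width: 0.014
grip_force: 30.0
t 16.1 pos [0.5329 0.0032 0.0849] yaw 2.97 tilt -0.0002 -0.0002 q7 10.7
shift [-0.13 -0.05  1.49] turn -0.0005
```

```bash
python3 -m inch '[-0.1,-0.05,0.3,0,0, -0.1,-0.05,0.6,0,0, -0.1,-0.05,0.9,0,0, -0.1,-0.05,1.2,0,0, -0.1,-0.05,1.2,0,0]'
python3 -c "
from h import *
rel((.5324,.0018,.07),3.0)"
```

```text
time_s: 16.6
eef_pos: [0.5321, 0.0023, 0.0725]
orientation: [[-0.052, 0.999, -0.001], [0.999, 0.052, -0.0], [-0.0, -0.001, -1.0]]
force: [-0.8, -0.1, -2.6]
gripper_width: 0.014
grip_force: 30.0
t 16.6 pos [0.5321 0.0023 0.0725] yaw 2.98 tilt -0.0006 -0.0001 q7 11.5
shift [-0.05  0.02  0.25] turn -0.0003
```

```bash
python3 -m inch '[0,0,0.2,0,0, 0,0,0.4,0,0, 0,0,0.5,0,0, 0,0,0.5,0,0]' | grep -E "eef|orie|force|width"; python3 -m inch '[0,0,0.2,0,0, 0,0,0.4,0,0, 0,0,0.4,0,0]'| grep -E "eef|orie|force|width"
```

```text
eef_pos: [0.5325, 0.0023, 0.0678]
orientation: [[-0.052, 0.999, 0.0], [0.999, 0.052, 0.0], [0.0, 0.0, -1.0]]
force: [-0.3, 0.5, -3.3]
gripper_width: 0.014
grip_force: 30.0
eef_pos: [0.5328, 0.0022, 0.0644]
orientation: [[-0.052, 0.999, 0.001], [0.999, 0.052, 0.0], [0.0, 0.001, -1.0]]
force: [-2.3, -0.4, 7.4]
gripper_width: 0.0137
grip_force: 30.0
```

```bash
python3 -m inch '[0,0,0.15,0,0, 0,0,0.3,0,0, 0,0,0.4,0,0, 0,0,0.4,0,0, 0,0,0.4,0,0]' | grep -E "eef|orie|force|width"; python3 -m inch '[0,0,0.1,0,0, 0,0,0.2,0,0, 0,0,0.2,0,0, 0,0,0.2,0,0]'| grep -E "eef|orie|force|width"
```

```text
eef_pos: [0.5327, 0.0024, 0.0618]
orientation: [[-0.052, 0.999, 0.0], [0.999, 0.052, 0.002], [0.002, 0.0, -1.0]]
force: [-12.6, 0.5, 27.2]
gripper_width: 0.0141
grip_force: 30.0
eef_pos: [0.5328, 0.0023, 0.0609]
orientation: [[-0.052, 0.999, -0.0], [0.999, 0.052, 0.003], [0.003, -0.0, -1.0]]
force: [-18.3, 0.6, 41.6]
gripper_width: 0.014
grip_force: 30.0
```

```bash
python3 -m inch '[0,-0.1,-0.05,0,0, 0,-0.25,-0.1,0,0, 0,-0.25,-0.1,0,0, 0,-0.25,-0.1,0,0]' | grep -E "eef|orie|force|width"
python3 - <<'E'
from h import *
s=camera("side");cv2.imwrite("pics/s6.png",s)
cv2.imwrite("pics/a6.png",cv2.resize(s[180:255,250:340],None,fx=8,fy=8,interpolation=cv2.INTER_CUBIC))
ps=lambda q:np.round((np.array(proj("side",q))-[250,180]+.5)*8)
for c in((.5324,.0018),):
  a=np.radians(3);x=np.array([np.cos(a),np.sin(a),0]);y=np.array([-np.sin(a),np.cos(a),0])
  for z in(.027,.051,.053,.077):print(z,[ps(np.array([c[0],c[1],z])-x*.039+y*l).tolist() for l in(.042,-.042)])
E
```

```text
eef_pos: [0.5326, 0.0022, 0.0611]
orientation: [[-0.052, 0.999, 0.005], [0.999, 0.052, 0.001], [0.001, 0.005, -1.0]]
force: [-0.2, 0.6, 15.5]
gripper_width: 0.0137
grip_force: 30.0
0.027 [[138.0, 397.0], [398.0, 421.0]]
0.051 [[137.0, 335.0], [399.0, 358.0]]
0.053 [[137.0, 329.0], [399.0, 353.0]]
0.077 [[137.0, 265.0], [401.0, 288.0]]
```

View pics/a6.png

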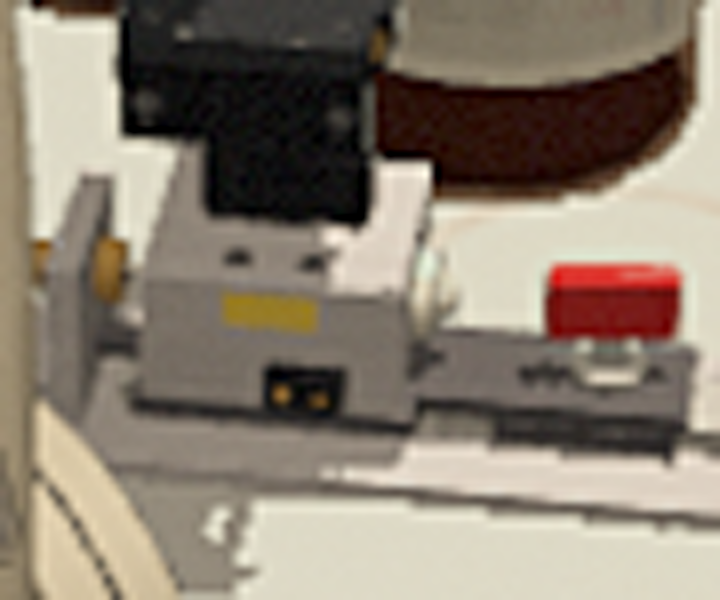

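The picture shows the cover flush on the lower half with no gap visible. The downward push is only a little above the spring force, so I'll add some margin and check that it settles.

```bash
python3 -m inch '[0,-0.05,0.1,0,0, 0,-0.08,0.15,0,0, 0,-0.08,0.15,0,0, 0,-0.08,0.15,0,0, 0,-0.08,0.15,0,0, 0,-0.08,0.15,0,0]' | grep -E "eef|orie|force|width";python3 -m inch '[0,0,0,0,0, 0,0,0,0,0, 0,0,0,0,0, 0,0,0,0,0]' | grep -E "time|eef|orie|force|width"
```

```text
eef_pos: [0.5328, 0.0022, 0.0609]
orientation: [[-0.052, 0.999, 0.007], [0.999, 0.052, 0.002], [0.001, 0.007, -1.0]]
force: [-1.3, 0.3, 28.9]
gripper_width: 0.0138
grip_force: 30.1
time_s: 19.65
eef_pos: [0.5328, 0.0022, 0.0608]
orientation: [[-0.052, 0.999, 0.007], [0.999, 0.052, 0.002], [0.001, 0.007, -1.0]]
force: [-2.3, -0.5, 28.4]
gripper_width: 0.0138
grip_force: 30.1
```

```bash
python3 -c "
from workcell import close_job
print(close_job())"
```

```text
the job is handed in; nothing more can be done
None
```

I handed the job in at about 20 s with the carriage pushed home against the stop, the red knob turned 1.4 rad to lock it, and the cover held down flush on both dowels with about 28 N; no verdict came back.

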